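Close the coil bay of the antenna tuner and set its band dial

ROBOT

A 6-joint arm with a two-finger parallel gripper is mounted at the origin on the work surface. World frame = base frame: x ahead of the robot, y to its left, z up, the work surface at z = 0. Lengths are in m, angles in rad, forces in N, time in s.
With the tool pointing down it reaches from about 0.25 to 0.725 m from the base axis. Payload 4 kg.
Tool frame: the origin (TCP) lies at the very end of the fingers, on their centre line; the grasp point (between the pads) lies 19 mm behind it; z points along the fingers, y is the line along which they close (so a half turn about z gives the same grasp; the last joint's range is limited). The gripper opens to 85 mm and grips with 20 to 120 N. Pads are 22 mm wide; open, the fingers measure 114 mm over their backs; the gripper's body (76 mm by 85 mm) begins 54 mm behind the grasp point. The pads swing forward as they close: fully open they stand 13 mm farther back than shut.
Start: joints at [-1.219, 0.241, 0.005, 1.335, 0, 1.571], TCP at [0.172, -0.469, 0.231] pointing down, gripper open.
Joint ranges: [-2.72, 2.72], [-1.05, 1.87], [-1.09, 1.28], [-1.99, 2.15], [-1.42, 1.44], [-3.14, 3.14]. Speed limits (rad/s): [2.79, 2.79, 3.14, 3.14, 3.14, 3.14].

INTERFACE

Orientations are given as a unit quaternion [x, y, z, w].
In Python, from workcell import bot, vision, workorder, boxes_of gives the robot as it stands.
- The arm moves only by the tool send_rows, never from a script. Its argument "motion" is text: rows parted by semicolons, each of 5 numbers parted by spaces: the closure, from -1 (fully open) to 1 (shut), so that 0 is half open, then the shift along the tool's x, y, z in cm, then the turn about the tool's z in rad. In form: claw x y z twist; .... A call has 1 to 5 rows; each row is the pose to reach, as a shift and turn from the pose commanded when the call began, along the tool's axes at that moment; what a row does not reach only later rows make up. A row lasts 1/10 s, in which the tool goes at most 50 mm and 8.59 degrees, less where a joint would pass 70% of its speed; a pose out of reach is approached as far as the arm can. A call with a gripper value outside its range is refused whole. The fingers move at their own pace and stop on an object; the grip force is fixed at half the most. Time passes only in rows, so rows that repeat a pose let the fingers close. It gives the time, the measured TCP pose, the force, the opening and the grip force at its end, in the units of the state.
- bot.get_obs(): the state, without advancing time (a new reading comes with each control period).
- vision.camera(name): name is "scene" or "top" or "wrist"; returns the picture (384x512x3 uint8, red, green, blue); there is no depth.
- vision.camera_model(name): a dict with "fov_y" (degrees; the focal length in pixels is half the picture's height over the tangent of half this angle, whatever the lens; pixels are square), "cx", "cy" (the principal point, pixels), "world_from_camera" (4x4, takes a point from camera to world coordinates); the wrist camera has in their place "hand_eye" (4x4, takes a point from camera to tool coordinates, whose origin is the TCP and whose axes are the flange's). Camera axes: x right, y down, z forward; pixel columns grow to the right and rows downward; lengths in m; the calibration is good to about 2 mm. A picture is of the moment at which its call begins: read the wrist's pose just before it. camera_model takes no time and is no camera call.
- workorder.job_done(): hands the job in; it is judged then, once.
Trained networks look in the newest picture that a camera, given by its name, has taken for a name from the list of things; names that differ only in an ending like _2 or _b are one class to them, and where a whole thing is asked for, a point or a joint stands for the part that bears it (a point fixed in the world has none). Each returns a list of dicts, best first, with "conf" (0 to 1); they miss things now and then, are a little off and sometimes report something else, mostly with a low value. They report only what shows in the picture. A call takes as long as a camera call. They do not tell look-alikes from the thing itself.
- boxes_of(camera, target): "rect" ([centre column, centre row, width, height] in pixels, round what is visible of it).
The state is a dict: "clock": time; "joint_pos": joint angles; "joint_vel": joint speeds; "tau": joint torques, N m; "eef_pos": TCP position; "tool_rot": TCP orientation; "ft_force": force on the tool from outside, world axes, zero at the start; "ft_torque": the same for the moment, N m; "grip_width": finger opening in m; "grasp_force": force on a finger pad.
Only numpy, scipy, OpenCV 4.12 (cv2) and the standard library are available. Lean on these libraries where they do the work, as an engineer would, in place of code of your own. Each camera call takes 0.05 s, during which the arm holds its last target. There are 200 camera calls.

TASK

The aluminium cover plate lies in a channel tray whose side lips keep fingers off its edges: push it along the tray until about a third of its length overhangs the open end, grip the overhanging part, and lay the plate flat, centred and square on the raised rim of the antenna tuner's coil bay so that the opening is covered; do not drop it. Then turn the tuner's band dial until the 4 stands in the middle of the small window. Leave the other things on the desk where they are.

Things in the scene. Friction and masses are not known exactly. Their poses are not given: they have to be found in the camera images.
- plate: the loose flat aluminium cover plate, 150 x 60 x 6 mm, about 0.15 kg, small dark screw holes at its corners; origin at the centre of its underside, x along its 150 mm length (x starts pointing towards the tray's open end, within 0.02 rad), z up. Too close between the tray's lips to be gripped there. It tips off the tray if more than 75 mm of it overhangs.
- plate_mid (a point): the centre of the cover plate, half-way up its 6 mm thickness, axes as the plate's
- tray: the fixed tray: a steel channel 260 mm long on a wooden block 96 mm wide, floor 75 mm above the desk; inner width 64 mm, lips 10 mm wide and 12 mm high above the floor along both sides, flush with the ends; both ends are open. Origin at desk height under its centre, x along the channel
- tray_edge (a point): on the tray: middle of the end the plate is pushed out of, at the height of the tray floor. x points out of that end along the channel (the push direction), y across, z up. The floor runs from here 260 mm back (-x). Nothing is under the overhang down to the desk.
- tuner: the fixed antenna tuner: grey box 280 mm along x, 290 mm along y, top 75 mm above the desk; origin at desk height under its centre, front towards -x, coil bay on its top near the front, dial behind it (147 mm from the bay's centre along +x)
- bay (a point): on the tuner: centre of the coil bay's opening, at the top of its raised rim, 20 mm above the tuner's top. The rim is 124 mm along this point's y and 44 mm along x, its opening (copper coil inside) 108 x 28 mm; z is up. The plate, length along y, then overhangs the rim by 13 mm at the ends, 8 mm at the sides, its centre 3 mm above this point.
- dial (a joint): the band dial, rad; it grows as the dial turns clockwise seen from above. Number n stands in the middle of the window at (n - 1) x 0.785, so 4 at 2.356; the numbers run 1 to 8 (0 to 5.50, with end stops). It turns stiffly (0.05 N m) and stays where it is left.
- dial_knob (a point): on the dial's vertical axis: the black round knob, 48 mm in diameter (a 52 mm skirt at its foot), at the height to grip it, 101 mm above the desk. The knob's top is 14 mm above this point, the flat top of the dial's square black housing (140 x 140 mm, 12 mm high) is 14 mm below it, the top of the skirt 7 mm below it. Axes fixed to the tuner.
- dial_window (a point): centre of the small square window (30 x 30 mm) in the top of the dial's housing, 47 mm from the knob's axis on the side away from the coil bay; the digits are read from above and stand upright for someone on the robot's side
- mug: bystander: white mug, 80 mm wide, 90 mm high; origin at the centre of its foot
- morse_key: bystander: brass Morse key on a wooden base, 120 x 75 mm, 56 mm high; origin under its centre
- notepad: bystander: paper notepad, 210 x 148 x 12 mm, with a pen on it; origin under its centre
- headphones: bystander: black headphones lying flat, about 110 x 230 mm, 34 mm high; origin at desk height midway between the ear cups
Mind the look-alikes: they are no part of the job. Of the things shaped like the plate, the aluminium one is meant.

How it is judged:
By the outcome, as a careful person would: the job done as asked, in the order asked, and still so for the second after the job is handed in, with the robot touching nothing.
It also fails if it takes over 72 s, if anything falls off the work surface, if the arm or the gripper's body presses on something with over 40 N, if the wrist force passes 120 N, or if a joint passes its speed limit or range.

## Working session

There is one attempt and no reset: what is moved stays moved. The work goes in short steps, Python scripts to look and compute and a tool call to move; the robot and the scene stay as the last step left them, time stands still between calls to the robot, and variables do not carry over. Pictures are saved under pics/ and viewed, at most 10 in all, crops included, and the job is handed in when it is done.

Besides the shell and the picture viewer there is one more tool, called after "Request:" as name(argument=value, ...) on one line, values as JSON. send_rows: Moves the arm, as the interface text tells. Its arguments: {"type":"object","properties":{"motion":{"type":"string"}},"required":["motion"]}

```bash
mkdir -p pics; cat > h.py <<'E'
import numpy as np, cv2
from workcell import bot, vision, workorder, boxes_of
from scipy.spatial.transform import Rotation as R
def model(name, obs=None):
    m=vision.camera_model(name); f=192/np.tan(np.radians(m["fov_y"])/2)
    if "world_from_camera" in m: T=np.array(m["world_from_camera"])
    else:
        o=obs or bot.get_obs(); W=np.eye(4); W[:3,:3]=R.from_quat(o["tool_rot"]).as_matrix(); W[:3,3]=o["eef_pos"]; T=W@np.array(m["hand_eye"])
    return f,m["cx"],m["cy"],T
def px2w(mod,px,z):
    f,cx,cy,T=mod; d=T[:3,:3]@np.array([(px[0]-cx)/f,(px[1]-cy)/f,1]); o=T[:3,3]
    return o+d*(z-o[2])/d[2]
def w2px(mod,p):
    f,cx,cy,T=mod; q=T[:3,:3].T@(np.array(p)-T[:3,3]); return np.array([cx+f*q[0]/q[2],cy+f*q[1]/q[2]])
def save(name,img): cv2.imwrite("pics/"+name,cv2.cvtColor(img,cv2.COLOR_RGB2BGR))
E
python3 - <<'E'
from h import *
for c in ("top","scene"):
    i=vision.camera(c); save(c+"0.png",i)
    print(c,{k:np.round(v,3).tolist() for k,v in vision.camera_model(c).items() if not isinstance(v,str)})
    if c=="top":
        for n in ("plate","tray","tuner","dial_knob"):
            for b in boxes_of(c,n)[:3]: print(n,b)
print(vision.camera_model("wrist")); print(bot.get_obs())
E
```

```text
top {'fov_y': 55.539, 'cx': 253.058, 'cy': 186.503, 'world_from_camera': [[0.009, -0.999, 0.051, 0.472], [-1.0, -0.009, -0.005, -0.042], [0.006, -0.051, -0.999, 1.539], [0.0, 0.0, 0.0, 1.0]]}
plate {'rect': [111.5, 179.9, 39.6, 25.9], 'conf': 0.96}
plate {'rect': [143.9, 234.9, 13.6, 36.1], 'conf': 0.62}
plate {'rect': [172.1, 191.9, 37.6, 13.9], 'conf': 0.6}
tray {'rect': [168.1, 192.4, 73.1, 32.8], 'conf': 0.62}
tuner {'rect': [299.4, 180.0, 83.9, 84.4], 'conf': 0.56}
dial_knob {'rect': [300.6, 180.4, 85.1, 81.2], 'conf': 0.69}
scene {'fov_y': 48.808, 'cx': 263.498, 'cy': 196.852, 'world_from_camera': [[0.791, 0.476, -0.384, 1.143], [0.611, -0.601, 0.515, -0.835], [0.015, -0.642, -0.766, 1.284], [0.0, 0.0, 0.0, 1.0]]}
{'fov_y': 67.4335324452938, 'cx': 254.74627154099042, 'cy': 191.01277123367257, 'hand_eye': array([[-3.32592680e-05, -9.53394380e-01, -3.01726953e-01,
         7.66540824e-02],
       [ 9.99999460e-01,  2.81760229e-04, -1.00053331e-03,
        -6.32655488e-04],
       [ 1.03891750e-03, -3.01726824e-01,  9.53393856e-01,
        -1.43408842e-01],
       [ 0.00000000e+00,  0.00000000e+00,  0.00000000e+00,
         1.00000000e+00]])}
{'clock': 0.3, 'joint_pos': array([-1.21900039e+00,  2.40930701e-01,  4.60213627e-03,  1.33517857e+00,
        5.90635140e-05,  1.57080339e+00]), 'joint_vel': array([ 0.00152422, -0.00251354,  0.00399858,  0.00171368,  0.00038566,
        0.00147597]), 'tau': array([-5.72591489e-04, -3.71849370e+01,  2.52249724e+01,  9.08317772e-03,
       -5.40790393e-05, -9.22313063e-06]), 'eef_pos': array([ 0.17224369, -0.46919363,  0.23098905]), 'tool_rot': array([ 9.84570356e-01,  1.74988822e-01, -3.31179077e-05, -3.55086396e-04]), 'ft_force': array([ 0.26011882,  1.05158524, -0.38176209]), 'ft_torque': array([ 0.00934611, -0.03504243, -0.00953659]), 'grasp_force': 0.0, 'grip_width': 0.08529717321581105}
```

View pics/top0.png

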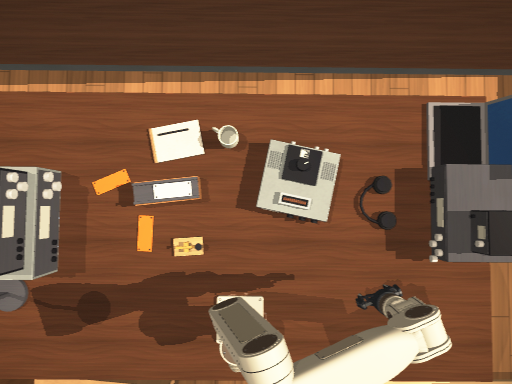

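View pics/scene0.png

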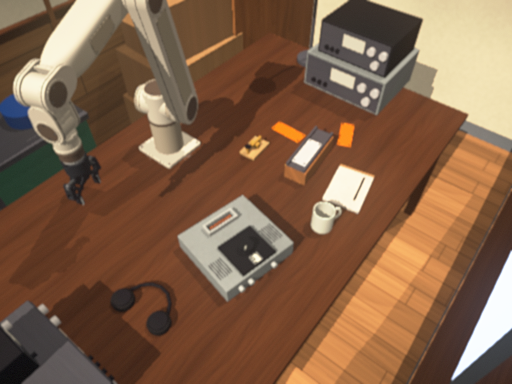

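The top view shows the bare-metal plate (172,190) in the tray, which spans columns about 132–200. It has the larger gap behind it on the left, so I push it to the right. The two orange plates at (111,181) and (145,234) are decoys. The tuner is at (300,180), with its bay at (294,201) and its knob at (304,162). The scene view agrees with this. Next I work out coarse positions.

```bash
python3 - <<'E'
from h import *
m=model("top"); img=cv2.imread("pics/top0.png")
for n,p,z in [("trayL1",(132,182),.087),("trayR1",(197,177.5),.087),("trayR2",(200,200),.087),("trayL2",(134,205),.087),("plate",(172,190.5),.081),("bay",(294.5,201),.095),("knob",(304,161),.115)]:
    print(n,px2w(m,p,z).round(3))
a=cv2.resize(img[165:215,125:205],None,fx=8,fy=8,interpolation=cv2.INTER_CUBIC)
b=cv2.resize(img[130:230,250:350],None,fx=5,fy=5,interpolation=cv2.INTER_CUBIC)
c=np.zeros((600,800,3),np.uint8); c[:400//2*1,:320]=cv2.resize(a,(320,200)); c[100:600,300:800]=b
cv2.imwrite("pics/crop1.png",c)
# bright plate pixels in tray
g=img[165:215,125:205].min(2); _,w=cv2.threshold(g,175,255,0); n,l,s,ce=cv2.connectedComponentsWithStats(w)
k=1+s[1:,4].argmax(); pts=np.argwhere(l==k)[:,::-1].astype(np.float32)+[125,165]; r=cv2.minAreaRect(pts.astype(np.float32)); print(r, px2w(m,r[0],.081).round(3))
E
```

```text
trayL1 [0.56  0.433 0.087]
trayR1 [0.58  0.174 0.087]
trayR2 [0.491 0.161 0.087]
trayL2 [0.468 0.422 0.087]
plate [0.528 0.274 0.081]
bay [ 0.49  -0.214  0.095]
knob [ 0.647 -0.248  0.115]
((172.2079315185547, 189.5792236328125), (14.726550102233887, 38.10992431640625), 84.2894058227539) [0.531 0.274 0.081]
```

View pics/crop1.png

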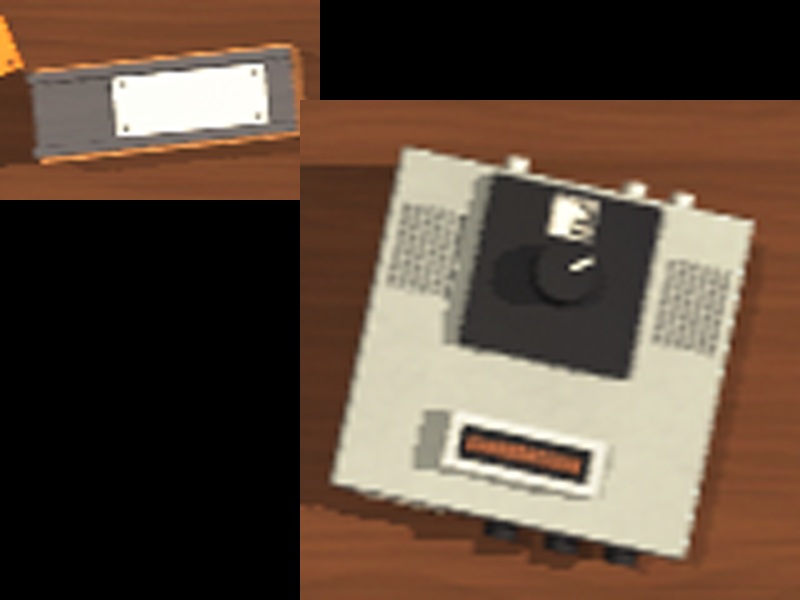

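Plate about (0.530, 0.274), bay about (0.49, −0.214) and knob about (0.647, −0.248). These agree with the given sizes and reach. I'm moving above the space behind the plate, fingers shut.

Request:
send_rows(motion="1 3.1 -3.4 -0.1 0; 1 6.2 -6.8 -0.2 0; 1 9.3 -10.2 -0.3 0; 1 12.4 -13.6 -0.4 0; 1 15.5 -17 -0.5 0")

```text
clock: 0.8
eef_pos: [0.2594, -0.2548, 0.2364]
tool_rot: [0.985, 0.175, 0.0, 0.0]
ft_force: [1.6, 0.6, 0.5]
grip_width: 0.0123
grasp_force: 0.0
```

Request:
send_rows(motion="1 3.1 -3.4 -0.1 0; 1 6.2 -6.8 -0.2 0; 1 9.3 -10.2 -0.3 0; 1 12.4 -13.6 -0.4 0; 1 15.5 -17 -0.5 0")

```text
clock: 1.3
eef_pos: [0.3465, -0.0416, 0.2417]
tool_rot: [0.985, 0.175, 0.001, 0.0]
ft_force: [0.3, -0.8, 0.8]
grip_width: -0.0
grasp_force: 0.0
```

Request:
send_rows(motion="1 3.1 -3.4 -0.1 0; 1 6.2 -6.8 -0.2 0; 1 9.3 -10.2 -0.3 0; 1 12.4 -13.6 -0.4 0; 1 15.5 -17 -0.5 0")

```text
clock: 1.8
eef_pos: [0.4352, 0.1668, 0.2465]
tool_rot: [0.984, 0.18, -0.0, -0.002]
ft_force: [0.1, -0.9, -0.1]
grip_width: 0.0001
grasp_force: 0.0
```

Request:
send_rows(motion="1 3.1 -3.4 -0.1 0; 1 6.2 -6.8 -0.2 0; 1 9.3 -10.2 -0.3 0; 1 12.4 -13.6 -0.4 0; 1 15.5 -17 -0.5 0")

```text
clock: 2.3
eef_pos: [0.5357, 0.2571, 0.2505]
tool_rot: [0.977, 0.213, -0.005, -0.018]
ft_force: [1.0, -0.2, 0.7]
grip_width: 0.0001
grasp_force: 0.0
```

Request:
send_rows(motion="1 0 0 0 -0.13; 1 0 0 0 -0.26; 1 0 0 0 -0.39; 1 0 0 0 -0.52; 1 0 0 0 -0.65")

```text
clock: 2.8
eef_pos: [0.535, 0.2561, 0.2505]
tool_rot: [0.857, 0.516, 0.001, -0.019]
ft_force: [0.1, 0.5, -0.4]
grip_width: -0.0001
grasp_force: 0.0
```

Request:
send_rows(motion="1 0 0 0 -0.13; 1 0 0 0 -0.26; 1 0 0 0 -0.39; 1 0 0 0 -0.52; 1 0 0 0 -0.65")

```text
clock: 3.3
eef_pos: [0.535, 0.2561, 0.2506]
tool_rot: [0.647, 0.762, 0.007, -0.017]
ft_force: [-0.5, 0.2, 0.2]
grip_width: -0.0001
grasp_force: 0.0
```

```bash
cat >> h.py <<'E'
def yaw(o): 
    x=R.from_quat(o["tool_rot"]).as_matrix()[:,0]; return np.arctan2(x[1],x[0])
def delta(o,p,yw=None):
    d=R.from_quat(o["tool_rot"]).as_matrix().T@(np.array(p)-o["eef_pos"])*100
    t=None if yw is None else (yaw(o)-yw+np.pi)%(2*np.pi)-np.pi
    return d.round(2),t
E
python3 - <<'E'
from h import *
o=bot.get_obs(); i=vision.camera("wrist"); save("w1.png",i)
print(o["clock"],o["eef_pos"],yaw(o),o["joint_pos"].round(2),o["grip_width"],o["tool_rot"])
E
```

```text
3.3 [0.53499384 0.25610656 0.25058996] 1.7333029160654387 [0.43 0.43 0.32 1.46 0.04 1.84] -7.866487399142743e-05 [ 0.64718864  0.76209648  0.00726903 -0.01740637]
```

View pics/w1.png

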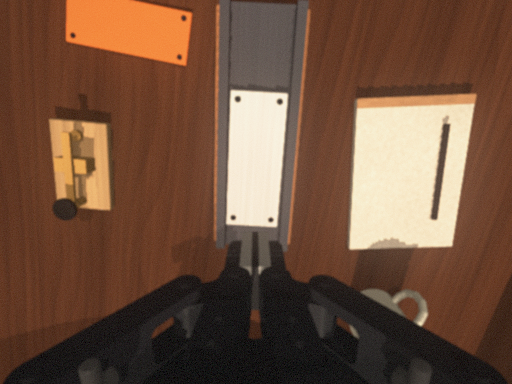

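The wrist view shows the plate with corners near (234,91), (288,92), (278,228) and (227,226). The tray's open end is at row about 246. A wrist joint limit (j6) stopped the last move and left a 2° tilt, which is harmless; I'll stay away from that limit. Now the metric measurement.

```bash
python3 - <<'E'
from h import *
o=bot.get_obs(); m=model("wrist",o); img=cv2.imread("pics/w1.png"); g=img.min(2).copy()
w=((g>140)&(np.indices(g.shape)[1]>200)&(np.indices(g.shape)[1]<310)&(np.indices(g.shape)[0]<240)).astype(np.uint8)
n,l,s,c=cv2.connectedComponentsWithStats(w); k=1+s[1:,4].argmax()
pts=np.argwhere(l==k)[:,::-1].astype(float); P=np.array([px2w(m,p,.081)[:2] for p in pts[::3]])*1000
r=cv2.minAreaRect(P.astype(np.float32)); print(s[k],r); B=cv2.boxPoints(r); print(B.round(1))
for n,p,z in [("lipL out",(215,248),.087),("lipR out",(291,250),.087),("lipL in",(227,246),.087),("lipR top in",(297,4),.087),("lipL top in",(229,4),.087)]: print(n,px2w(m,p,z).round(4))
print([ (x['rect'],x['conf']) for x in boxes_of("wrist","tray")[:1]])
E
```

```text
[ 226   90   62  137 7250] ((529.6395263671875, 273.5242004394531), (60.27301788330078, 150.0374298095703), 6.2526726722717285)
[[491.5 344.8]
 [507.9 195.7]
 [567.8 202.2]
 [551.4 351.4]]
lipL out [0.4998 0.1659 0.087 ]
lipR out [0.5888 0.1787 0.087 ]
lipL in [0.5135 0.1709 0.087 ]
lipR top in [0.5437 0.4305 0.087 ]
lipL top in [0.4802 0.4201 0.087 ]
[([260.0, 124.8, 97.7, 249.6], 0.97)]
```

```bash
python3 - <<'E'
from h import *
o=bot.get_obs(); u=np.array([.1093,-.994,0]); c=np.array([.5296,.2735,0])
a=c-.108*u; print(delta(o,a+[0,0,.25],1.680))
o2=dict(o); T=R.from_quat(o["tool_rot"])*R.from_euler("z",.053); o2["tool_rot"]=T.as_quat(); o2["eef_pos"]=a+[0,0,.25]
print(yaw(o2)); print("down",delta(o2,a+[0,0,.078])); o2["eef_pos"]=a+[0,0,.078]; print("push10",delta(o2,a+.1*u+[0,0,.078]))
E
```

```text
(array([12.58,  0.25,  0.51]), np.float64(0.04764942221734714))
1.6746200786515797
down (array([-0.61,  0.23, 17.19]), None)
push10 (array([-9.99,  0.05, -0.35]), None)
```

Request:
send_rows(motion="1 3.2 0.1 0.1 0.05; 1 6.4 0.1 0.2 0.05; 1 9.6 0.2 0.4 0.05; 1 12.6 0.25 0.5 0.05; 1 12.6 0.25 0.5 0.05")

```text
clock: 3.9
eef_pos: [0.5165, 0.3847, 0.2494]
tool_rot: [0.667, 0.744, 0.007, -0.018]
ft_force: [0.8, 0.2, -0.0]
grip_width: -0.0
grasp_force: 0.0
```

Request:
send_rows(motion="1 -0.1 0.05 4 0; 1 -0.3 0.1 8 0; 1 -0.4 0.15 12 0; 1 -0.5 0.2 14.7 0; 1 -0.5 0.2 14.7 0")

```text
clock: 4.4
eef_pos: [0.5148, 0.3784, 0.098]
tool_rot: [0.669, 0.743, 0.002, -0.019]
ft_force: [-0.5, 0.2, 0.7]
grip_width: -0.0002
grasp_force: 0.0
```

```bash
python3 - <<'E'
from h import *
o=bot.get_obs(); u=np.array([.1093,-.994,0]); c=np.array([.5296,.2735,0]); a=c-.108*u
print(o["eef_pos"],yaw(o),delta(o,a+[0,0,.078],1.68),o["joint_pos"].round(2))
E
```

```text
[0.514845   0.37836907 0.09796179] 1.6750546777143664 (array([0.16, 0.36, 1.99]), np.float64(-0.004945322285633491)) [0.62 0.6  0.19 1.17 0.04 2.08]
```

Request:
send_rows(motion="1 0.1 0.35 0.7 0; 1 0.15 0.35 1.4 0; 1 0.15 0.35 2 0; 1 0.15 0.35 2 0")

```text
clock: 4.8
eef_pos: [0.5208, 0.3839, 0.0833]
tool_rot: [0.668, 0.744, 0.007, -0.017]
ft_force: [-0.7, 0.0, -0.6]
grip_width: 0.0002
grasp_force: 0.0
```

Request:
send_rows(motion="1 -1 0 -0.03 0; 1 -2 0 -0.07 0; 1 -3 0 -0.1 0; 1 -4 0 -0.14 0; 1 -5 0 -0.18 0")

```text
clock: 5.3
eef_pos: [0.5264, 0.3329, 0.0835]
tool_rot: [0.668, 0.744, 0.007, -0.017]
ft_force: [-0.1, -1.5, -0.3]
grip_width: -0.0003
grasp_force: 0.0
```

```bash
python3 - <<'E'
from h import *
o=bot.get_obs(); u=np.array([.1093,-.994,0]); c=np.array([.5296,.2735,0]); a=c-.108*u
print(o["eef_pos"],yaw(o),delta(o,a+.097*u+[0,0,.078],1.68),o["ft_force"])
E
```

```text
[0.52640292 0.33290821 0.08352871] 1.677350622179365 (array([-4.86, -0.31,  0.38]), np.float64(-0.0026493778206351237)) [-0.14361184 -1.53759458 -0.25686632]
```

The fingers are 2.5 mm too high because I measured before the arm had settled, so they passed over the plate. I'm backing off, lowering, and pushing again.

Request:
send_rows(motion="1 2.5 -0.1 0.1 0; 1 5 -0.3 0.2 0; 1 5 -0.3 0.4 0; 1 5 -0.3 0.73 0; 1 5 -0.3 0.73 0")

```text
clock: 5.8
eef_pos: [0.5174, 0.3824, 0.077]
tool_rot: [0.668, 0.744, 0.006, -0.018]
ft_force: [-0.3, -0.0, -0.8]
grip_width: 0.0001
grasp_force: 0.0
```

Request:
send_rows(motion="1 0 0 0 0; 1 0 0 0 0")

```text
clock: 6.0
eef_pos: [0.518, 0.383, 0.0778]
tool_rot: [0.668, 0.744, 0.007, -0.017]
ft_force: [-1.2, 1.1, -0.1]
grip_width: 0.0
grasp_force: 0.0
```

Request:
send_rows(motion="1 -1.2 0 -0.04 0; 1 -2.4 0 -0.08 0; 1 -3.6 0 -0.12 0; 1 -4.8 0 -0.17 0; 1 -6 0 -0.21 0")

```text
clock: 6.5
eef_pos: [0.5243, 0.3226, 0.0778]
tool_rot: [0.668, 0.744, 0.007, -0.018]
ft_force: [0.3, 0.1, -0.2]
grip_width: 0.0002
grasp_force: 0.3
```

Request:
send_rows(motion="1 -1 0 -0.035 0; 1 -2 0 -0.07 0; 1 -3 0 -0.105 0; 1 -3.5 0 -0.12 0; 1 -4 0 -0.14 0")

```text
clock: 7.0
eef_pos: [0.5286, 0.2839, 0.0778]
tool_rot: [0.668, 0.744, 0.007, -0.018]
ft_force: [0.2, 0.0, -0.3]
grip_width: 0.0001
grasp_force: 0.4
```

Request:
send_rows(motion="1 0 0 0 0; 1 0 0 0 0")

```text
clock: 7.2
eef_pos: [0.5285, 0.2842, 0.0777]
tool_rot: [0.668, 0.744, 0.007, -0.017]
ft_force: [0.2, -0.1, 0.8]
grip_width: 0.0001
grasp_force: 0.0
```

```bash
python3 - <<'E'
from h import *
o=bot.get_obs(); u=np.array([.1093,-.994,0]); c=np.array([.5296,.2735,0]);print(((o["eef_pos"]-c)*u).sum())
s=vision.camera("scene"); save("s1.png",cv2.resize(s[90:190,230:390],None,fx=5,fy=5,interpolation=cv2.INTER_CUBIC))
i=vision.camera("top"); m=model("top"); img=i.astype(int)
g=img.min(2)[165:215,125:225]; w=(g>175).astype(np.uint8); n,l,st,ce=cv2.connectedComponentsWithStats(w)
for k in range(1,n):
  if st[k,4]>30: print(st[k],px2w(m,(125+st[k,0]+st[k,2]-.5,165+ce[k][1]),.081).round(3))
E
```

```text
-0.010761308072160166
[   0    1   45   49 1231] [0.512 0.284 0.081]
[35 11  8 11 35] [0.563 0.293 0.081]
[ 48  14  38  18 539] [0.541 0.121 0.081]
```

View pics/s1.png

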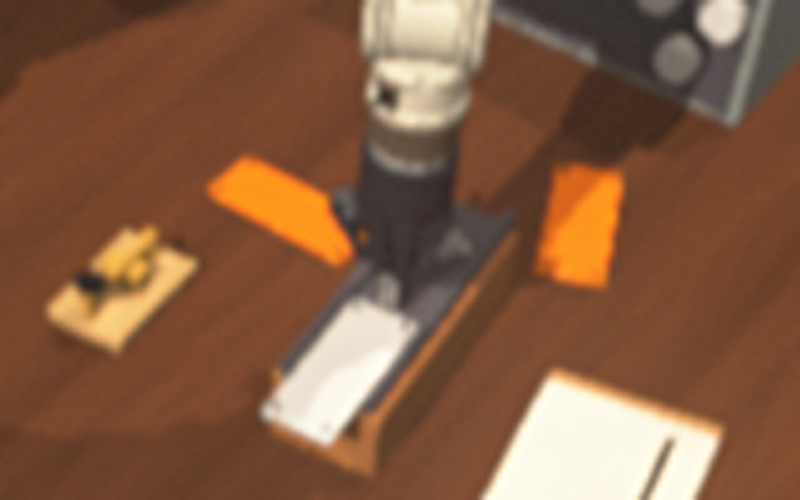

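The scene crop shows the plate projecting over the tray's open end by about a third of its length. The top view agrees: its front is at y≈0.121 and the edge at about 0.170. I'm lifting and moving past the open end.

Request:
send_rows(motion="1 0.1 0 -3.5 0; 1 0.2 0 -7 0; 0 0 0 -11 0; -1 -3 0 -14 0; -1 -7 0 -14 0")

```text
clock: 7.8
eef_pos: [0.541, 0.2121, 0.2208]
tool_rot: [0.666, 0.745, 0.012, -0.015]
ft_force: [0.1, -0.5, 0.1]
grip_width: 0.0433
grasp_force: 0.0
```

Request:
send_rows(motion="-1 -3.5 0 0 0; -1 -7 0 0 0; -1 -10 0 0 0; -1 -10 0 0 0; -1 -10 0 0 0")

```text
clock: 8.3
eef_pos: [0.5491, 0.1104, 0.2117]
tool_rot: [0.668, 0.744, 0.007, -0.018]
ft_force: [0.4, 0.5, -0.4]
grip_width: 0.0853
grasp_force: 0.0
```

```bash
python3 - <<'E'
from h import *
o=bot.get_obs(); i=vision.camera("wrist"); save("w2.png",i); m=model("wrist",o)
print(o["eef_pos"],yaw(o),o["joint_vel"].round(3),R.from_quat(o["tool_rot"]).as_matrix()[:,2].round(4))
g=i.min(2); I=np.indices(g.shape); w=((g>140)&(I[1]>150)&(I[1]<340)).astype(np.uint8)
n,l,s,c=cv2.connectedComponentsWithStats(w)
for k in range(1,n):
  if s[k,4]>1500:
    pts=np.argwhere(l==k)[:,::-1]; P=np.array([px2w(m,p,.081)[:2] for p in pts[::3]])*1000
    r=cv2.minAreaRect(P.astype(np.float32)); print(s[k],r,cv2.boxPoints(r).round(1).tolist())
E
```

```text
[0.54907042 0.11036432 0.21167999] 1.6767589325744547 [0.03  0.004 0.006 0.    0.002 0.   ] [-0.0167  0.0343 -0.9993]
[  221     0    71   175 11328] ((538.0515747070312, 198.02735900878906), (60.11899948120117, 149.86856079101562), 6.11671257019043) [[500.20001220703125, 269.29998779296875], [516.0999755859375, 120.30000305175781], [575.9000244140625, 126.69999694824219], [560.0, 275.70001220703125]]
```

View pics/w2.png

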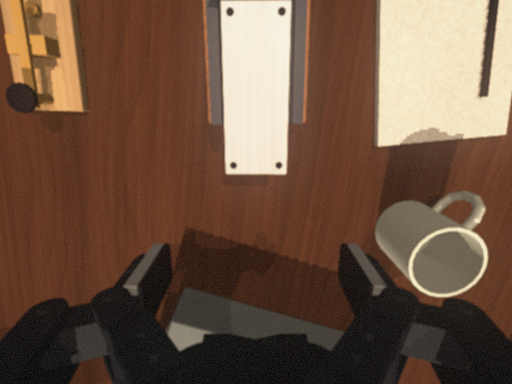

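The view shows the plate square in the tray, overhanging by about 50 mm (lip ends at row 124, plate front at row 175). Its rectangle measures 60.1 × 149.9 mm and is centred at (538, 198). The mug at (430,250) is clear.

```bash
python3 - <<'E'
from h import *
o=bot.get_obs(); m=model("wrist",o)
print("edge",px2w(m,(214,124),.087),px2w(m,(299,124),.087))
print(o["eef_pos"],delta(o,[.5435,.1464,.12],1.6776),delta(o,[.5435,.1464,.058]))
t=model("top"); print("mug",px2w(t,(228,136),.06))
E
```

```text
edge [0.50280431 0.16790096 0.087     ] [0.58031766 0.17633207 0.087     ]
[0.54899207 0.1111001  0.21167276] (array([ 3.24, -0.05,  9.29]), np.float64(0.0005652925056276459)) (array([ 3.01,  0.03, 15.49]), None)
mug [0.75356796 0.05475069 0.06      ]
```

Request:
send_rows(motion="-1 1.6 0 3 0; -1 3.2 0 6 0; -1 3.2 0 9 0; -1 3.1 0 12.5 0; -1 3 0 15.5 0")

```text
clock: 8.85
eef_pos: [0.5424, 0.1476, 0.0563]
tool_rot: [0.667, 0.745, 0.007, -0.018]
ft_force: [-0.3, -0.7, -0.2]
grip_width: 0.0854
grasp_force: 0.0
```

Request:
send_rows(motion="-1 0 0 0 0; -1 0 0 0 0")

```text
clock: 9.05
eef_pos: [0.5429, 0.1468, 0.0579]
tool_rot: [0.667, 0.745, 0.007, -0.018]
ft_force: [-0.3, 0.3, -0.1]
grip_width: 0.0851
grasp_force: 0.0
```

Request:
send_rows(motion="1 0 0 0 0; 1 0 0 0 0; 1 0 0 0 0; 1 0 0 0 0; 1 0 0 0 0")

```text
clock: 9.55
eef_pos: [0.5449, 0.1463, 0.0602]
tool_rot: [0.668, 0.744, 0.009, -0.017]
ft_force: [-1.1, 1.3, 6.4]
grip_width: 0.0584
grasp_force: 63.0
```

Request:
send_rows(motion="1 0 0 -0.5 0; 1 0 0 -1.5 0; 1 0 0 -3 0; 1 0 0 -5 0; 1 0 0 -7 0")

```text
clock: 10.05
eef_pos: [0.5436, 0.1428, 0.1285]
tool_rot: [0.668, 0.744, 0.006, -0.018]
ft_force: [0.6, 1.0, -1.8]
grip_width: 0.0583
grasp_force: 65.4
```

```bash
python3 - <<'E'
from h import *
o=bot.get_obs(); i=vision.camera("wrist"); save("w3.png",i)
print(o["eef_pos"],yaw(o),o["grip_width"],o["grasp_force"],o["joint_pos"].round(2))
t=model("top"); 
print("bay",[px2w(t,p,.095)[:2].round(4) for p in [(294.5,201)]])
E
```

```text
[0.54364621 0.14284463 0.12850523] 1.677779507888225 0.05827531996337814 65.37444233894348 [0.24 0.43 0.   1.15 0.04 1.7 ]
bay [array([ 0.4901, -0.214 ])]
```

View pics/w3.png

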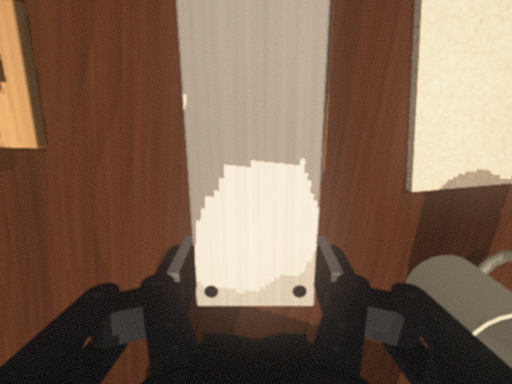

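The plate is held symmetrically: opening 58 mm, grip 65 N, end edge at row 306, holes at (211,291) and (299,291). Its centre is 52 mm along tool +x. I'm carrying it to a viewpoint beside the bay.

Request:
send_rows(motion="1 -1 -0.7 -1.5 0; 1 -3 -2.1 -3.5 0; 1 -6 -4.2 -6 0; 1 -9 -6.3 -8 0; 1 -12 -8.4 -10 0")

```text
clock: 10.6
eef_pos: [0.4735, 0.01, 0.2251]
tool_rot: [0.668, 0.744, 0.006, -0.018]
ft_force: [0.7, -1.0, -1.2]
grip_width: 0.0583
grasp_force: 65.4
```

Request:
send_rows(motion="1 -3 -2.1 -0.8 0.06; 1 -6 -4.2 -1.5 0.12; 1 -9 -6.3 -2.2 0.18; 1 -12 -8.4 -2.2 0.25; 1 -15 -10.5 -2.2 0.32")

```text
clock: 11.1
eef_pos: [0.3854, -0.1507, 0.2427]
tool_rot: [0.779, 0.627, 0.004, -0.018]
ft_force: [0.5, 0.0, -1.6]
grip_width: 0.0581
grasp_force: 65.4
```

Request:
send_rows(motion="1 -1.5 -2 0 0; 1 -2.5 -3 0 0; 1 -2.5 -3 0 0; 1 -2.5 -3 0 0; 1 -2.5 -3 0 0")

```text
clock: 11.6
eef_pos: [0.3534, -0.1671, 0.2426]
tool_rot: [0.778, 0.628, 0.004, -0.018]
ft_force: [0.3, 0.2, -1.7]
grip_width: 0.0581
grasp_force: 65.4
```

```bash
python3 - <<'E'
from h import *
o=bot.get_obs(); i=vision.camera("wrist"); save("w4.png",i); m=model("wrist",o)
print(o["eef_pos"],yaw(o),o["grip_width"],o["joint_vel"].round(3),o["tool_rot"].tolist())
print(w2px(m,[.49,-.214,.095]),w2px(m,[.634,-.245,.115]))
E
```

```text
[ 0.35342757 -0.16712342  0.24257095] 1.3590672583325742 0.05806238764168961 [ 0.008  0.008  0.001 -0.001 -0.003 -0.001] [0.7776207726726884, 0.6284523094254196, 0.004345622027869817, -0.01829601746224329]
[394.76361893 198.62868663] [556.31195434 205.92355957]
```

View pics/w4.png

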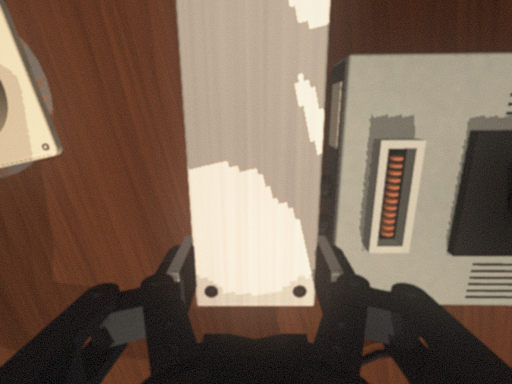

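The view shows the bay at right, with the white rim's corners near (383,139), (425,140), (410,252) and (369,251). I'm measuring the rim and the opening.

```bash
python3 - <<'E'
from h import *
from scipy.optimize import least_squares
o=bot.get_obs(); m=model("wrist",o); img=cv2.imread("pics/w4.png")
sub=img[125:265,355:440]; g=sub.min(2)
print("rows190",g[65,::2].tolist())
def rect(w,z,name):
    n,l,s,c=cv2.connectedComponentsWithStats(w.astype(np.uint8)); k=1+s[1:,4].argmax()
    pts=np.argwhere(l==k)[:,::-1]+[355,125]
    P=np.array([px2w(m,p,z)[:2] for p in pts])*1000; r=cv2.minAreaRect(P.astype(np.float32)); print(name,s[k],r)
for th in (165,180,195): rect(g>th,.095,"rim%d"%th)
e=np.full(g.shape,0,bool); e[18:125,18:65]=g[18:125,18:65]<110; rect(e,.095,"open")
for p in [(383,139),(425,140),(410,252),(369,251)]: print(px2w(m,p,.095)[:2].round(4))
cv2.imwrite("pics/c4.png",cv2.resize(sub,None,fx=4,fy=4,interpolation=cv2.INTER_NEAREST))
E
```

```text
rows190 [153, 154, 152, 148, 119, 100, 89, 73, 71, 73, 111, 173, 175, 176, 131, 47, 47, 47, 48, 54, 52, 50, 39, 62, 71, 74, 71, 81, 154, 174, 175, 173, 148, 144, 148, 147, 145, 140, 141, 142, 142, 143, 143]
rim165 [  15   16   56  112 1687] ((490.8220520019531, -215.14590454101562), (122.61658477783203, 42.99515914916992), 78.11573028564453)
rim180 [32 18  1  1  1] ((487.2140808105469, -153.7647247314453), (0.0, 0.0), 0.0)Traceback (most recent call last):
  File "<stdin>", line 10, in <module>
  File "<stdin>", line 7, in rect
ValueError: attempt to get argmax of an empty sequence
```

```bash
python3 - <<'E'
from h import *
o=bot.get_obs(); m=model("wrist",o); Rt=R.from_quat(o["tool_rot"]).as_matrix()
f,cx,cy,_=m; H=np.array(vision.camera_model("wrist")["hand_eye"])
def tool(px,z): d=H[:3,:3]@[(px[0]-cx)/f,(px[1]-cy)/f,1]; return H[:3,3]+d*(z-H[2,3])/d[2]
for p in [(197,306),(314,306),(211,291),(299,291),(181,60),(329,60)]: print(p,(tool(p,-.022)*1000).round(1))
Rg=R.from_quat([.668,.744,.008,-.0175]).as_matrix(); n=Rg.T@[0,0,1]; print("plate normal now",(Rt@n).round(4), "tool z",Rt[:,2].round(4))
w=1.3634; T=np.array([.4908,-.2151,0])-.052*np.array([np.cos(w),np.sin(w),0]); print(T)
print(delta(o,T+[0,0,.19],w),delta(o,T+[0,0,.12],w),delta(o,T+[0,0,.08],w))
E
```

```text
(197, 306) [-21.9 -30.1 -22. ]
(314, 306) [-21.9  29.1 -22. ]
(211, 291) [-12.9 -22.6 -22. ]
(299, 291) [-12.9  21.1 -22. ]
(181, 60) [ 92.3 -29.4 -22. ]
(329, 60) [ 92.3  27.8 -22. ]
plate normal now [0.0129 0.0044 0.9999] tool z [-0.0164  0.0339 -0.9993]
[ 0.48009254 -0.26598566  0.        ]
(array([-7.17, 14.57,  4.71]), np.float64(-0.003983428123339294)) (array([-7.38, 14.73, 11.7 ]), np.float64(-0.003983428123339294)) (array([-7.5 , 14.82, 15.7 ]), np.float64(-0.003983428123339294))
```

Request:
send_rows(motion="1 -1.4 2.9 0.9 -0.004; 1 -2.9 5.8 1.9 -0.004; 1 -4.5 9 2.9 -0.004; 1 -6.2 12.3 3.9 -0.004; 1 -7.2 14.6 4.7 -0.004")

```text
clock: 12.15
eef_pos: [0.4818, -0.2676, 0.1885]
tool_rot: [0.776, 0.63, 0.004, -0.018]
ft_force: [0.3, -0.4, -1.6]
grip_width: 0.0585
grasp_force: 65.4
```

Request:
send_rows(motion="1 -0.1 0.1 2.5 0; 1 -0.2 0.15 5 0; 1 -0.3 0.2 7 0; 1 -0.3 0.2 7 0; 1 -0.3 0.2 7 0")

```text
clock: 12.65
eef_pos: [0.4801, -0.2674, 0.1197]
tool_rot: [0.776, 0.63, 0.004, -0.019]
ft_force: [0.6, -0.3, -0.4]
grip_width: 0.0582
grasp_force: 65.4
```

```bash
python3 - <<'E'
from h import *
o=bot.get_obs(); vision.camera("top"); o=bot.get_obs(); w=1.3634; T=np.array([.4908,-.2151,0])-.0523*np.array([np.cos(w),np.sin(w),0])
print(o["eef_pos"],o["joint_vel"].round(3),delta(o,T+[0,0,.09],w),delta(o,T+[0,0,.08],w),o["ft_force"])
E
```

```text
[ 0.48064829 -0.26786415  0.12068995] [-0.005 -0.02   0.012 -0.003 -0.001 -0.001] (array([ 0.05, -0.02,  3.07]), np.float64(-0.0004501661962099668)) (array([ 0.02, -0.  ,  4.07]), np.float64(-0.0004501661962099668)) [-0.31291216  0.39266841 -0.52630376]
```

Request:
send_rows(motion="1 0.05 0 1.2 0; 1 0.05 0 2.4 0; 1 0.05 0 3.3 0; 1 0.05 0 3.5 0; 1 0.05 0 3.6 0")

```text
clock: 13.2
eef_pos: [0.4787, -0.2661, 0.0834]
tool_rot: [0.777, 0.629, 0.004, -0.019]
ft_force: [0.3, -0.5, -2.1]
grip_width: 0.0583
grasp_force: 65.4
```

Request:
send_rows(motion="1 0 0 0.1 0; 1 0 0 0.2 0; 1 0 0 0.25 0; 1 0 0 0.25 0")

```text
clock: 13.6
eef_pos: [0.4794, -0.2665, 0.0818]
tool_rot: [0.777, 0.629, 0.004, -0.018]
ft_force: [-0.4, -0.6, -1.8]
grip_width: 0.0584
grasp_force: 65.5
```

Request:
send_rows(motion="1 0 0.05 0.1 0; 1 0 0.05 0.1 0; 1 0 0.05 0.1 0")

```text
clock: 13.9
eef_pos: [0.4797, -0.2665, 0.0809]
tool_rot: [0.777, 0.63, 0.004, -0.018]
ft_force: [-1.0, 0.4, 2.0]
grip_width: 0.0582
grasp_force: 65.8
```

Request:
send_rows(motion="1 0 0 0.1 0; 1 0 0 0.1 0; 1 0 0 0.1 0")

```text
clock: 14.2
eef_pos: [0.4797, -0.2665, 0.0808]
tool_rot: [0.777, 0.63, 0.004, -0.018]
ft_force: [-2.8, 0.3, 8.1]
grip_width: 0.058
grasp_force: 66.2
```

Contact with the rim reads about 8 N, so I'm releasing gently and lifting off.

Request:
send_rows(motion="-0.45 0 0 0 0; -0.55 0 0 0 0; -0.8 0 0 0 0; -1 0 0 0 0; -1 0 0 0 0")

```text
clock: 14.7
eef_pos: [0.4795, -0.2662, 0.0792]
tool_rot: [0.777, 0.63, 0.004, -0.019]
ft_force: [0.5, 0.2, 0.5]
grip_width: 0.0857
grasp_force: 0.0
```

Request:
send_rows(motion="-1 0 0 -1 0; -1 0 0 -3 0; -1 0 0 -6.5 0; -1 -2 0 -10.5 0; -1 -6 0 -12 0")

```text
clock: 15.2
eef_pos: [0.4716, -0.3289, 0.2033]
tool_rot: [0.775, 0.631, 0.006, -0.015]
ft_force: [1.3, -0.8, -0.0]
grip_width: 0.0854
grasp_force: 0.0
```

Request:
send_rows(motion="-1 -1 0 0 0; -1 -1 0 0 0; -1 -1 0 0 0")

```text
clock: 15.5
eef_pos: [0.4664, -0.338, 0.1965]
tool_rot: [0.777, 0.629, 0.004, -0.02]
ft_force: [-0.6, -0.0, 0.3]
grip_width: 0.0854
grasp_force: 0.0
```

```bash
python3 - <<'E'
from h import *
o=bot.get_obs(); i=vision.camera("wrist"); save("w5.png",i); m=model("wrist",o)
print(o["clock"],o["eef_pos"],yaw(o),o["joint_pos"].round(2))
g=i.min(2); I=np.indices(g.shape)
for th in (150,170,190):
  w=((g>th)&(I[0]<300)).astype(np.uint8); n,l,s,c=cv2.connectedComponentsWithStats(w)
  for k in range(1,n):
    if s[k,4]>2500:
      pts=np.argwhere(l==k)[:,::-1]; P=np.array([px2w(m,p,.101)[:2] for p in pts[::2]])*1000
      print(th,s[k],cv2.minAreaRect(P.astype(np.float32)))
E
```

```text
15.5 [ 0.46642057 -0.33797002  0.19646728] 1.3614359730906795 [-0.64  0.44  0.19  1.36  0.02  1.14]
150 [  203     0    94   146 10826] ((479.5562744140625, -240.1839599609375), (104.6326904296875, 75.41316986083984), 77.57638549804688)
170 [ 216    0   80  140 9619] ((484.9556579589844, -239.2603302001953), (101.38207244873047, 59.907108306884766), 78.42432403564453)
190 [ 216    0   80  139 9303] ((484.97796630859375, -238.84857177734375), (100.68517303466797, 58.570281982421875), 78.54114532470703)
```

View pics/w5.png

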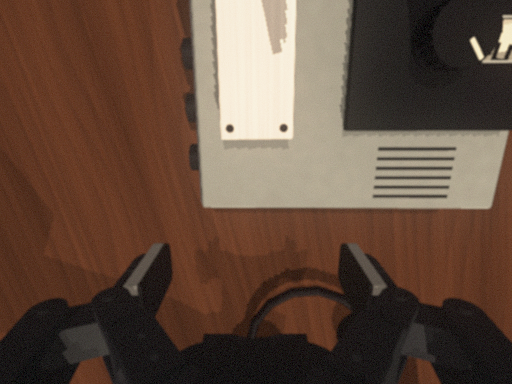

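The plate lies on the rim, centred at about (489.8, −215.4) against the bay's (490.8, −215.1), and square within 0.3°. The knob shows at (470,35) with the window to its right. I'm moving to read the dial.

```bash
python3 - <<'E'
from h import *
o=bot.get_obs(); print(delta(o,[.6224,-.3042,.2]))
E
```

```text
(array([ 6.49, 14.55, -0.54]), None)
```

Request:
send_rows(motion="-1 1.6 3.5 -0.1 0; -1 3.2 7 -0.2 0; -1 4.8 10.5 -0.4 0; -1 6.5 14 -0.5 0; -1 6.5 14.5 -0.5 0")

```text
clock: 16.05
eef_pos: [0.626, -0.3011, 0.1981]
tool_rot: [0.775, 0.632, 0.004, -0.02]
ft_force: [-0.1, -0.9, -0.1]
grip_width: 0.0856
grasp_force: 0.0
```

Request:
send_rows(motion="-1 0 0 0 0; -1 0 0 0 0")

```text
clock: 16.25
eef_pos: [0.6215, -0.3047, 0.2001]
tool_rot: [0.777, 0.63, 0.004, -0.019]
ft_force: [0.6, -0.7, -0.1]
grip_width: 0.0852
grasp_force: 0.0
```

```bash
python3 - <<'E'
from h import *
o=bot.get_obs(); i=vision.camera("wrist"); save("w6.png",i); m=model("wrist",o)
print(o["eef_pos"],yaw(o),o["joint_pos"].round(2),R.from_quat(o["tool_rot"]).as_matrix()[:,2].round(3))
k=w2px(m,[.6347,-.2454,.115]); wn=w2px(m,[.6347+.046,-.2454-.0097,.087]); print(k,wn)
x,y=(int(v) for v in (k+wn)/2); x0=max(0,x-110); y0=max(0,y-90)
c=i[y0:y0+180,x0:x0+220]; print(x0,y0); save("w6c.png",cv2.resize(c,None,fx=3,fy=3,interpolation=cv2.INTER_CUBIC))
E
```

```text
[ 0.62147294 -0.30468386  0.20007126] 1.3622907684922305 [-0.47  0.69  0.63  1.54  0.02  1.31] [-0.019  0.035 -0.999]
[259.65109073 126.0850705 ] [313.83732088 124.40067764]
176 35
```

View pics/w6c.png

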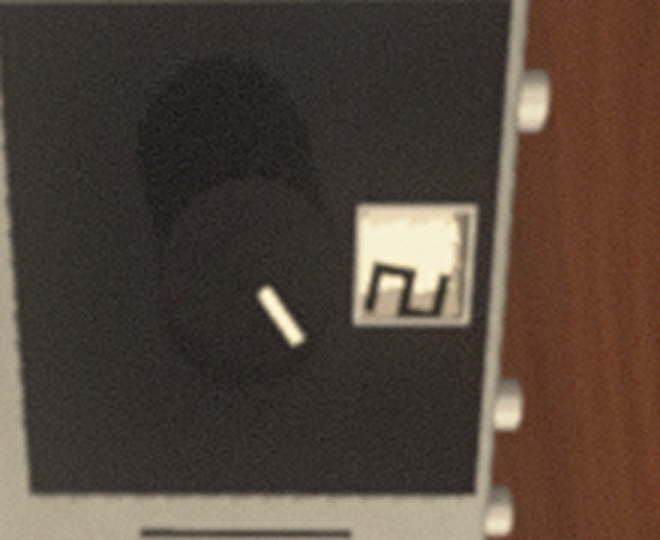

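That is my tenth and last picture, so further checks are numeric. The window at crop (415,265) shows a 2 (up is to the image right), shifted about 7 mm clockwise of the middle. The pointer at (265,292)→(297,342) is about 1 rad clockwise from the window direction. Both put the dial at about 0.93, leaving about 1.42 rad to turn clockwise. I'm measuring this more precisely.

```bash
cat >> h.py <<'E'
K=np.array([.6347,-.2454]); PSI=1.3634-np.pi/2
def dial(i,m,tag=""):
    """rectified views in tuner axes: a=along tuner x, b=clockwise side (-y), mm from the knob axis"""
    ex=np.array([np.cos(PSI),np.sin(PSI)]); eb=np.array([np.sin(PSI),-np.cos(PSI)])
    def ortho(z,a,b):
        A,B=np.meshgrid(a,b); q=[[w2px(m,[*(K+(x*ex+y*eb)/1000),z]) for x,y in zip(r,s)] for r,s in zip(A,B)]
        q=np.array(q,np.float32); return A,B,cv2.remap(i,q[...,0],q[...,1],cv2.INTER_LINEAR).min(2).astype(float)
    A,B,g=ortho(.115,np.arange(-26,26.1,.5),np.arange(-26,26.1,.5))
    w=(g>120)&(A**2+B**2<23**2); out={}
    if w.sum()>20:
        p=np.c_[A[w],B[w]]; c=p.mean(0); v=np.linalg.svd(p-c)[2][0]; v*=np.sign(v@c)
        out["pointer"]=(w.sum(),c.round(1),"dir",round(float(np.arctan2(v[1],v[0])),3))
    A,B,g=ortho(.087,np.arange(30,65,1.),np.arange(-19,20,1.))
    W=g>110; 
    n,l,s,c=cv2.connectedComponentsWithStats(cv2.morphologyEx(W.astype(np.uint8),cv2.MORPH_CLOSE,np.ones((9,9)))); k=1+s[1:,4].argmax()
    x0,y0,ww,hh=s[k][:4]; out["window"]=(A[0,x0],A[0,x0+ww-1],B[y0,0],B[y0+hh-1,0])
    C=np.clip(g,0,255).astype(np.uint8); rows=[]
    for r in C: rows.append("".join("#" if v<75 else "+" if v<125 else "." for v in r))
    out["art"]="\n".join(rows); return out
E
python3 - <<'E'
from h import *
o=bot.get_obs(); i=cv2.imread("pics/w6.png"); m=model("wrist",o)
d=dial(i,m); print(d["pointer"],d["window"]); print(d["art"])
print(delta(o,[.6347,-.2454,.15],1.76))
E
```

```text
(np.int64(248), array([ 7.6, 11.4]), 'dir', 0.957) (np.float64(30.0), np.float64(64.0), np.float64(-19.0), np.float64(19.0))
###################################
##+++#+##+++######+++##############
++...........................+...++
+.................................+
+.................................+
.............................+++..+
.............................+++..+
..............................++..+
..............................++..+
..............................++..+
..............................++..+
...............................+..+
...............................+..+
..............................++..+
+.............................+++.+
+.............................+++.+
..............................+++.+
+.............................+++.+
+.....++.......................+..+
+.....+##++++..................+..+
+....+#########++.............++..+
+....+##++++++###+............++..+
+....+#+......+##+.......+++..++..+
+....+#+.......+#+.......+#+..++..+
+....##........##........##+..+++.+
+...+##.......+##.......+##+..+++.+
+...+##+.....++##.......+##+..+++.+
+...+##+.....+###+.....+###+..+++.+
+..+###+.....+##+......+##++..+++.+
+..+##+......+##++.....+##+...+++.+
+..+##+......+##++....++##+....+..+
+..+##+.....++###+++++++##+....+..+
...++++.....++############+....+..+
....++......+++##+##+++#+++...++..+
+.............++++++..++++........+
+.................................+
#+++++++++++++++++++++++++++++++++#
###################################
###################################
(array([5.98, 0.2 , 5.25]), np.float64(-0.3985670204272189))
```

The dial is at about 0.945 (digit offset 0.155 rad; pointer 0.957), so the turn is about +1.41. I'm approaching the knob, pre-turned by −0.4.

Request:
send_rows(motion="-1 2 0.1 1 -0.1; -1 4 0.1 2 -0.2; -1 6 0.2 3 -0.3; -1 6 0.2 4 -0.4; -1 6 0.2 5 -0.4")

```text
clock: 16.8
eef_pos: [0.635, -0.2455, 0.1532]
tool_rot: [0.636, 0.771, 0.008, -0.017]
ft_force: [-0.7, -0.1, 0.2]
grip_width: 0.0855
grasp_force: 0.0
```

Request:
send_rows(motion="-1 0 0 0 0; -1 0 0 0 0")

```text
clock: 17.0
eef_pos: [0.6352, -0.2463, 0.1529]
tool_rot: [0.637, 0.77, 0.008, -0.017]
ft_force: [0.5, -0.8, 1.3]
grip_width: 0.0855
grasp_force: 0.0
```

```bash
python3 - <<'E'
from h import *
o=bot.get_obs(); print(o["eef_pos"],o["joint_pos"].round(2),yaw(o),delta(o,[.6347,-.2454,.096],1.76))
E
```

```text
[ 0.63520993 -0.24631178  0.15289528] [-0.38  0.67  0.47  1.4   0.03  1.  ] 1.7590884046191553 (array([-0.11,  0.03,  5.69]), np.float64(-0.0009115953808445099))
```

Request:
send_rows(motion="-1 0 0 2 0; -1 -0.1 0 4 0; -1 -0.1 0 5.2 0; -1 -0.1 0 5.7 0; -1 -0.1 0 5.7 0")

```text
clock: 17.5
eef_pos: [0.6348, -0.2446, 0.0952]
tool_rot: [0.636, 0.771, 0.008, -0.018]
ft_force: [-0.3, -1.6, -0.4]
grip_width: 0.0853
grasp_force: 0.0
```

Request:
send_rows(motion="1 0 0 0 0; 1 0 0 0 0; 1 0 0 0 0; 1 0 0 0 0; 1 0 0 0 0")

```text
clock: 18.0
eef_pos: [0.6351, -0.245, 0.0973]
tool_rot: [0.636, 0.771, 0.008, -0.017]
ft_force: [-2.9, 0.0, 5.6]
grip_width: 0.0451
grasp_force: 62.2
```

Request:
send_rows(motion="1 0 0 0 0.1; 1 0 0 0 0.22; 1 0 0 0 0.34; 1 0 0 0 0.46; 1 0 0 0 0.56")

```text
clock: 18.5
eef_pos: [0.6354, -0.245, 0.0973]
tool_rot: [0.826, 0.564, 0.003, -0.018]
ft_force: [-4.9, 0.6, 3.5]
grip_width: 0.0451
grasp_force: 62.5
```

Request:
send_rows(motion="1 0 0 0 0.12; 1 0 0 0 0.24; 1 0 0 0 0.36; 1 0 0 0 0.48; 1 0 0 0 0.56")

```text
clock: 19.0
eef_pos: [0.6353, -0.2452, 0.0973]
tool_rot: [0.949, 0.314, -0.002, -0.017]
ft_force: [-5.3, 1.9, 4.1]
grip_width: 0.0451
grasp_force: 62.7
```

Request:
send_rows(motion="1 0 0 0 0.12; 1 0 0 0 0.22; 1 0 0 0 0.29; 1 0 0 0 0.29; 1 0 0 0 0.29")

```text
clock: 19.5
eef_pos: [0.635, -0.2451, 0.0969]
tool_rot: [0.984, 0.176, -0.005, -0.017]
ft_force: [-4.7, 0.5, 5.9]
grip_width: 0.045
grasp_force: 65.4
```

```bash
python3 - <<'E'
from h import *
o=bot.get_obs(); print(o["eef_pos"],o["joint_pos"].round(2),yaw(o),o["ft_force"],o["ft_torque"],o["grip_width"])
E
```

```text
[ 0.63503991 -0.24505015  0.09688415] [-0.38  0.7   0.38  1.28  0.02  2.41] 0.3535751984961551 [-4.67606329  0.48216176  5.89273031] [-0.68698913  0.48709671 -0.02092657] 0.044986723273347094
```

Request:
send_rows(motion="-0.3 0 0 0 0; -1 0 0 0 0; -1 0 0 0 0; -1 0 0 0 0")

```text
clock: 19.9
eef_pos: [0.6353, -0.2444, 0.0952]
tool_rot: [0.984, 0.175, -0.005, -0.018]
ft_force: [0.5, -0.0, 0.1]
grip_width: 0.0855
grasp_force: 0.0
```

Request:
send_rows(motion="-1 0 0 -1.5 0; -1 0 0 -4.5 0; -1 -1 0 -8 0; -1 -3 0 -10.5 0; -1 -3 0 -10.5 0")

```text
clock: 20.4
eef_pos: [0.6096, -0.2603, 0.2062]
tool_rot: [0.985, 0.174, -0.002, -0.016]
ft_force: [-0.1, -0.5, 0.7]
grip_width: 0.0854
grasp_force: 0.0
```

Request:
send_rows(motion="-1 0 0 0 0; -1 0 0 0 0")

```text
clock: 20.6
eef_pos: [0.6085, -0.2579, 0.199]
tool_rot: [0.984, 0.175, -0.006, -0.019]
ft_force: [0.6, 0.2, 0.7]
grip_width: 0.0854
grasp_force: 0.0
```

```bash
python3 - <<'E'
from h import *
o=bot.get_obs(); i=vision.camera("wrist"); m=model("wrist",o); print(o["clock"],o["eef_pos"],yaw(o),o["joint_vel"].round(3))
d=dial(i[...,::-1],m); print(d.get("pointer"),d["window"]); print(d["art"])
E
```

```text
20.6 [ 0.6085085  -0.25790458  0.19904423] 0.3525619352261068 [ 0.004  0.014 -0.007  0.004 -0.003 -0.001]
(np.int64(331), array([-10.9,   9.2]), 'dir', 2.37) (np.float64(30.0), np.float64(64.0), np.float64(-19.0), np.float64(19.0))
++++++++++++++++++++++++++++++++++#
+................................++
..................................+
..................................+
..................................+
..................................+
..................................+
..................................+
..................................+
..................................+
..................................+
..................................+
.................++++++++++.......+
................+##++++++++.......+
................++................+
................++................+
................++................+
................++................+
................++................+
................++................+
................++................+
................++................+
................++................+
........++++++++++++++++++........+
.......++++++++++++++++++++.......+
..................................+
..................................+
..................................+
..................................+
..................................+
..................................+
..................................+
..................................+
..................................+
..................................+
..................................+
++++++++++++++++++++++++++++++++++#
###################################
###################################
```

The window now reads an upright 4, within 0.5 mm of its middle (pointer at 2.37). The plate is untouched since the last check and the robot is clear, so I'm handing in.

```bash
python3 -c "
from workcell import workorder; print(workorder.job_done())"
```

```text
the job is handed in; nothing more can be done
None
```

The job is handed in: the aluminium plate lies flat on the coil bay's rim, within about 1 mm of centre and 0.3° of square, and the dial shows 4 within about 0.5 mm of the window's middle; it took 20.6 s, though I took no picture of the plate or the bystanders after the dial turn.

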